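Sort loose door fittings into sample trays

ROBOT

A 6-joint arm with a two-finger parallel gripper is mounted at the origin on a cart in front of the work surface, level with it; the furniture and walls round the work are solid. World frame = base frame: x ahead of the robot, y to its left, z up, the work surface at z = 0. Lengths are in m, angles in rad, forces in N, time in s.
With the tool pointing down it reaches from about 0.325 to 0.85 m from the base axis. Payload 15.5 kg.
Tool frame: the origin (TCP) lies midway between the tips of the shut fingers; the grasp point (between the pads) lies 19 mm behind it; z points along the fingers, x is the direction in which the jaws open and shut, and the axes are right-handed (so a half turn about z gives the same grasp; the last joint's range is limited). The gripper opens to 91 mm and grips with 3 to 60 N. Pads are 32 mm wide; open, the fingers measure 118 mm over their backs; the gripper's body (76 mm by 178 mm) begins 60 mm behind the grasp point.
Start: joints at [-1.306, 0.494, 1.345, -0, 1.302, -0.096], TCP at [0.22, -0.585, 0.214] pointing down, gripper open.
Joint ranges: [-2.91, 2.91], [-0.82, 2.16], [0.22, 2.67], [-1.22, 4.37], [0.12, 2.79], [-3.08, 3.08]. Speed limits (rad/s): [1.89, 1.89, 2.57, 3.01, 3.01, 3.01].

INTERFACE

Orientations are given as a unit quaternion [x, y, z, w].
In Python, from station import env, grab_frame, workorder, boxes_of, cut_out gives the robot as it stands.
- The arm moves only by the tool send_rows, never from a script. Its argument "plan" is a list of rows, each an object with "xyz": the shift along the tool's x, y, z in m, a list of three; "rot": the turn, a rotation vector about the tool's x, y, z in rad, a list of three. A call has 1 to 20 rows; each row is the pose to reach, as a shift and turn from the pose commanded when the call began, along the tool's axes at that moment; what a row does not reach only later rows make up. A row lasts 1/8 s, in which the tool goes at most 62.5 mm and 10.7 degrees, less where a joint would pass 70% of its speed; a pose out of reach is approached as far as the arm can. A call with a gripper value outside its range is refused whole. "fingers" is the gripper command: -1 is shut, 1 is fully open, values between are in proportion, set as the call begins (left out, the last holds). The fingers move at their own pace and stop on an object; "squeeze" is the grip in N (left out, the last holds). Time passes only in rows, so rows that repeat a pose let the fingers close. It gives the time, the measured TCP pose, the force and the opening at its end, in the units of the state.
- env.get_obs(): the state, without advancing time (a new reading comes with each control period).
- grab_frame(name): name is "side" or "top"; returns a dict with "frame" (384x512x3 uint8, red, green, blue), "fov_y" (degrees; the focal length in pixels is half the picture's height over the tangent of half this angle, whatever the lens; pixels are square), "cx", "cy" (the principal point, pixels), "k1" (the pictures are not rectified: a ray, as slopes to the right and down, at radius r is drawn at 1 + k1 r^2 times it, then the intrinsics apply), "world_to_cam" (4x4, takes a point from world to camera coordinates). Camera axes: x right, y down, z forward; pixel columns grow to the right and rows downward; lengths in m; the calibration is good to about 2 mm. A picture is of the moment at which its call begins. There is no depth.
- workorder.finish_job(): hands the job in, once; it reports no verdict.
Trained networks look in a picture, given as the dict that the camera call returned (one of the last four; its "shot" number tells which), for a name from the list of things; names that differ only in an ending like _2 or _b are one class to them, and where a whole thing is asked for, a point or a joint stands for the part that bears it (a point fixed in the world has none). Each returns a list of dicts, best first, with "confidence" (0 to 1); they miss things now and then, are a little off and sometimes report something else, mostly with a low value. They report only what shows in the picture. A call takes as long as a camera call. They do not tell look-alikes from the thing itself.
- boxes_of(picture, target): "extent" ([centre column, centre row, width, height] in pixels, round what is visible of it).
- cut_out(picture, target): "region" (384x512 bool, what is visible of it) and "extent" ([centre column, centre row, width, height] in pixels, round what is visible of it).
The state is a dict: "t": time; "qpos": joint angles; "qd": joint speeds; "tau": joint torques, N m; "eef_pos": TCP position; "tcp_rot": TCP orientation; "force": force on the tool from outside, world axes, zero at the start; "ft_torque": the same for the moment, N m; "finger_gap": finger opening in m.
Only numpy, scipy, OpenCV 4.12 (cv2) and the standard library are available. Lean on these libraries where they do the work, as an engineer would, in place of code of your own. Each camera call takes 0.05 s, during which the arm holds its last target.

TASK

Sort the five loose fittings lying on the dark mat into the three trays, each into the tray that shows a sample of its own kind in the strip at the back, and only one piece to a bay (in the nut's tray either bay will do). Stand the knobs upright on their feet, lay the pins and the nut flat on the bay floor, and leave the tape roll and the spring clamp where they are.

Things in the scene. Friction and masses are not known exactly. Their poses are not given: they have to be found in the camera images.
- knob_a_center (a point): turned brass furniture knob standing on its foot, 35 mm across and 37 mm high; round foot 35 mm across up to 11 mm, above it a head 32 mm across; the point is its centre, 18.5 mm above the underside; z points up its axis. The two knobs are alike. Starts on a fixed dark mat 2 mm thick
- pin_a_center (a point): steel hinge pin lying down, 55 mm long, 8 mm wide over the shank, about 10 mm high (12 mm over the head at one end); it does not roll; the point is its centre, 6 mm above the underside; y runs along its length. The two pins are alike. Starts on the dark mat, 2 mm thick
- knob_b_center (a point): turned brass furniture knob standing on its foot, 35 mm across and 37 mm high; round foot 35 mm across up to 11 mm, above it a head 32 mm across; the point is its centre, 18.5 mm above the underside; z points up its axis. The two knobs are alike. Starts on a fixed dark mat 2 mm thick
- pin_b_center (a point): steel hinge pin lying down, 55 mm long, 8 mm wide over the shank, about 10 mm high (12 mm over the head at one end); it does not roll; the point is its centre, 6 mm above the underside; y runs along its length. The two pins are alike. Starts on the dark mat, 2 mm thick
- nut_center (a point): big plain steel hexagon nut lying flat, 30 mm across flats, 35 mm across corners, 16 mm high; the point is its centre, 8 mm above the underside; z along its bore, flats face +y and -y and every 60 degrees from there, corners at +x and -x. Starts on the dark mat, 2 mm thick
- tray_knob: fixed plywood tray, one of three alike but for the sample, in any of three places: 168 (x) x 198 (y) x 20 mm high, walls 6, floor 4 mm thick; origin: centre of underside; +x to the back, away from the robot. Sample fixed in the back strip at x +53 mm: a brass knob, 37 mm high. Two empty bays in front, 100 (x) x 90 (y) mm inside, centred at x -28, y +48 and -48 mm
- tray_pin: fixed plywood tray, one of three alike but for the sample, in any of three places: 168 (x) x 198 (y) x 20 mm high, walls 6, floor 4 mm thick; origin: centre of underside; +x to the back, away from the robot. Sample fixed in the back strip at x +53 mm: a hinge pin, lying along the tray's y. Two empty bays in front, 100 (x) x 90 (y) mm inside, centred at x -28, y +48 and -48 mm
- tray_nut: fixed plywood tray, one of three alike but for the sample, in any of three places: 168 (x) x 198 (y) x 20 mm high, walls 6, floor 4 mm thick; origin: centre of underside; +x to the back, away from the robot. Sample fixed in the back strip at x +53 mm: a hexagon nut, 16 mm high. Two empty bays in front, 100 (x) x 90 (y) mm inside, centred at x -28, y +48 and -48 mm
- tape_center (a point): bystander: roll of tape lying flat, 74 mm across, 25 mm high, to the right of the work; the point is its centre, 12.5 mm up. Leave it alone
- clamp_center (a point): bystander: spring clamp lying flat, 100 (its x) x 55 x 16 mm, to the left of the work; the point is its centre, 8 mm up. Leave it alone
There are look-alikes about, which are no part of the job. What is shaped like the part that bears knob_b_center but blue is not meant.

How it is judged:
By the outcome, as a careful person would: the job done as asked, in the order asked, and still so for the second after the job is handed in, with the robot touching nothing.
It also fails if it takes over 112 s, if anything falls off the work surface, if the arm or the gripper's body presses on something with over 40 N, if the wrist force passes 120 N, or if a joint passes its speed limit or range.

## Working session

There is one attempt and no reset: what is moved stays moved. The work goes in short steps, Python scripts to look and compute and a tool call to move; the robot and the scene stay as the last step left them, time stands still between calls to the robot, and variables do not carry over. Pictures are saved under pics/ and viewed, and the job is handed in when it is done.

Besides the shell and the picture viewer there is one more tool, called after "Emit:" as a command line: name --argument value ..., lists and objects as JSON in quotes. send_rows: Moves the arm, as the interface text tells. Its arguments: {"type":"object","properties":{"plan":{"type":"array","items":{"type":"object","properties":{"xyz":{"type":"array","items":{"type":"number"}},"rot":{"type":"array","items":{"type":"number"}}}}},"fingers":{"type":"number"},"squeeze":{"type":"number"}},"required":["plan"]}

```bash
ls; mkdir -p pics; python3 - <<'E'
from station import env, grab_frame
import cv2
print(env.get_obs())
for n in ("top","side"):
    p=grab_frame(n); print(n,{k:v for k,v in p.items() if k!="frame"})
    cv2.imwrite(f"pics/{n}0.png",p["frame"][:,:,::-1])
E
```

```text
pics
{'t': 0.0, 'qpos': array([-1.30650149e+00,  4.94147999e-01,  1.34613408e+00, -2.30932666e-05,
        1.30252072e+00, -9.54732185e-02]), 'qd': array([-2.39084240e-03, -1.40687284e-03,  1.13769141e-03, -1.04539684e-04,
        9.76382067e-06, -3.63176752e-05]), 'tau': array([-9.28616755e-04, -8.78818989e+01, -3.81845427e+01,  7.05590984e-02,
        5.33211557e-02, -1.86856237e-04]), 'eef_pos': array([ 0.21994487, -0.58460495,  0.21335915]), 'tcp_rot': array([ 8.22211162e-01, -5.69182254e-01, -4.69580962e-04, -3.81749393e-04]), 'force': array([-0.47819071, -0.36942166, -0.19629764]), 'ft_torque': array([-0.00543976,  0.00677116, -0.0431013 ]), 'finger_gap': 0.09098012640253048}
top {'fov_y': 54.912200923510376, 'cx': 253.92364552697092, 'cy': 195.05568569790395, 'k1': -0.07656173106711452, 'world_to_cam': array([[-0.01547943, -0.99986652,  0.00522803,  0.01856437],
       [-0.99597528,  0.01495712, -0.08837157,  0.47180756],
       [ 0.08828158, -0.00657493, -0.99607386,  1.03808511],
       [ 0.        ,  0.        ,  0.        ,  1.        ]]), 'shot': 1}
side {'fov_y': 49.2409670221915, 'cx': 254.41128713238228, 'cy': 186.7195437035137, 'k1': -0.15275888455942996, 'world_to_cam': array([[-0.9971806 , -0.07480938,  0.00586593,  0.4500813 ],
       [-0.03592528,  0.40731334, -0.91258162,  0.05314572],
       [ 0.0658804 , -0.91021942, -0.40885251,  1.15869651],
       [ 0.        ,  0.        ,  0.        ,  1.        ]]), 'shot': 2}
```

View pics/top0.png

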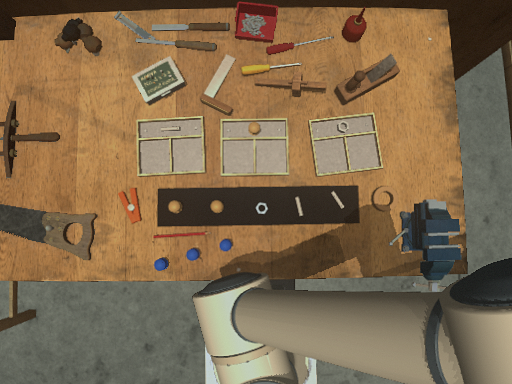

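View pics/side0.png

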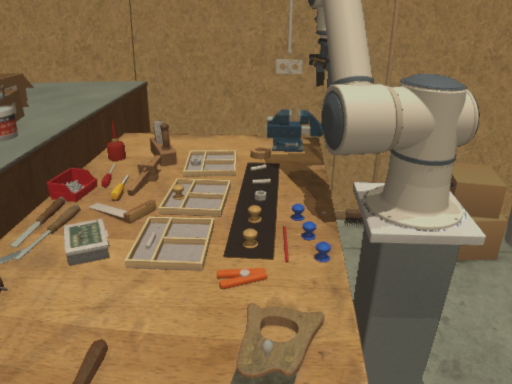

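```bash
cat > h.py <<'E'
import numpy as np, cv2
from station import env, grab_frame, boxes_of, cut_out
def K(p):
    f=192/np.tan(np.radians(p["fov_y"]/2)); return f
def ray(p,u,v):
    f=K(p); a=np.array([(u-p["cx"])/f,(v-p["cy"])/f]); s=a.copy()
    for _ in range(30): s=a/(1+p["k1"]*(s@s))
    M=p["world_to_cam"]; R=M[:3,:3]; t=M[:3,3]
    return -R.T@t, R.T@np.array([s[0],s[1],1.])
def at(p,u,v,z):
    o,d=ray(p,u,v); return o+d*(z-o[2])/d[2]
def proj(p,P):
    M=p["world_to_cam"]; c=M[:3,:3]@np.asarray(P,float)+M[:3,3]; s=c[:2]/c[2]; s=s*(1+p["k1"]*(s@s))
    return s*K(p)+[p["cx"],p["cy"]]
def tri(p,uv,q,uv2):
    A=np.zeros((3,3));b=np.zeros(3)
    for (P,x) in ((p,uv),(q,uv2)):
        o,d=ray(P,*x); d=d/np.linalg.norm(d); m=np.eye(3)-np.outer(d,d); A+=m;b+=m@o
    return np.linalg.solve(A,b)
E
python3 - <<'E'
from h import *
zc={"knob_a_center":.0205,"pin_a_center":.007,"nut_center":.010,"tray_knob":.01,"tray_pin":.01,"tray_nut":.01}
for n in ("top","side"):
    p=grab_frame(n)
    for k,z in zc.items():
        print(n,k)
        for r in cut_out(p,k):
            if r["confidence"]<.3: continue
            m=r["region"]; ys,xs=np.nonzero(m); c=(xs.mean(),ys.mean())
            (rc,wh,_)=cv2.minAreaRect(np.stack([xs,ys],1).astype(np.float32))
            cov=np.cov(xs,ys); w,V=np.linalg.eigh(cov); d=V[:,1]*5
            a=at(p,c[0]-d[0],c[1]-d[1],z); b=at(p,c[0]+d[0],c[1]+d[1],z); v=b-a
            col=p["frame"][m].mean(0).round()
            print("  %.2f"%r["confidence"],np.round(c,1),len(xs),at(p,*c,z)[:2].round(4),"ax",np.degrees(np.arctan2(v[1],v[0])).round(1),col, "rect", np.round(at(p,*rc,z)[:2],4))
E
python3 - <<'E'
import cv2
a=cv2.imread('pics/top0.png')[100:280,110:400]; cv2.imwrite('pics/c.png',cv2.resize(a,None,fx=2.75,fy=2.75,interpolation=2))
E
```

```text
top knob_a_center
  0.65 [175.  206.2] 123 [0.4434 0.238 ] ax 84.5 [156. 120.  72.] rect [0.444 0.238]
  0.44 [215.9 206.2] 113 [0.4417 0.1205] ax 94.9 [164. 125.  74.] rect [0.4423 0.1203]
top pin_a_center
  0.72 [384.7 198.2] 457 [ 0.4581 -0.3725] ax 90.6 [143. 106.  68.] rect [ 0.4588 -0.3733]
  0.61 [298.  205.8] 70 [ 0.44   -0.1161] ax -167.9 [154. 142. 121.] rect [ 0.4383 -0.116 ]
  0.33 [130.9 205.6] 412 [0.4477 0.3703] ax -158.6 [176.  97.  57.] rect [0.4457 0.3731]
top nut_center
top tray_knob
  0.69 [254.1 147.3] 3864 [0.6136 0.0087] ax 94.1 [166. 152. 127.] rect [0.6143 0.0103]
  0.66 [384.5 198.1] 427 [ 0.4582 -0.3706] ax 101.3 [142. 106.  67.] rect [ 0.4586 -0.3707]
top tray_pin
top tray_nut
  0.86 [344.6 144.2] 3942 [ 0.6199 -0.2587] ax 90.1 [161. 147. 122.] rect [ 0.6212 -0.2595]
  0.59 [175.5 206.3] 118 [0.4436 0.2387] ax 78.7 [153. 118.  71.] rect [0.4446 0.2388]
side knob_a_center
  0.69 [249.9 237.5] 216 [0.4437 0.241 ] ax 94.6 [135. 104.  61.] rect [0.4436 0.241 ]
side pin_a_center
  0.50 [261.8 180.7] 57 [ 0.4377 -0.1222] ax 13.2 [152. 139. 120.] rect [ 0.4402 -0.1232]
side nut_center
side tray_knob
  0.85 [195.5 197.1] 2232 [0.6167 0.0184] ax 23.7 [153. 131. 100.] rect [0.6215 0.0158]
side tray_pin
  0.76 [171.2 243.6] 3856 [0.6228 0.2671] ax 31.1 [155. 136. 108.] rect [0.6288 0.2639]
side tray_nut
  0.90 [210.3 162.9] 1304 [ 0.6214 -0.2531] ax 12.4 [154. 133. 102.] rect [ 0.6263 -0.2561]
```

View pics/c.png

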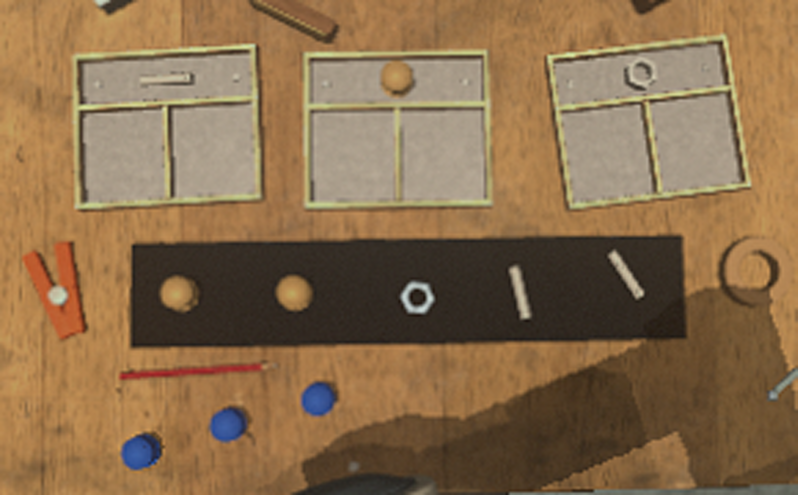

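```bash
cat > seg.py <<'E'
from h import *
p=grab_frame("top"); q=grab_frame("side")
g=p["frame"].astype(float).max(2)
mask=np.zeros(g.shape,bool); mask[190:221,162:356]=True
b=((g>85)&mask).astype(np.uint8)
n,l,st,ce=cv2.connectedComponentsWithStats(b)
for i in range(1,n):
    if st[i,4]<30: continue
    x,y,w,h=st[i,:4]
    m=cv2.dilate((l==i).astype(np.uint8),np.ones((3,3)))>0
    ys,xs=np.nonzero(m); wt=np.clip(g[m]-45,0,None); wt=np.minimum(wt,90)
    c=np.array([(xs*wt).sum(),(ys*wt).sum()])/wt.sum()
    z=.0205 if 1 else 0
    for nm,z in (("knob",.0205),("nut",.010),("pin",.008)):
        cov=np.cov(xs,ys,aweights=wt); W,V=np.linalg.eigh(cov); d=V[:,1]*5
        v=at(p,*(c+d),z)-at(p,*(c-d),z)
        print(nm,np.round(c,1),st[i,4],at(p,*c,z)[:2].round(4),"ax",np.degrees(np.arctan2(v[1],v[0])).round(1),np.sqrt(W).round(2))
E
python3 seg.py
python3 - <<'E'
from h import *
p=grab_frame("top")
C={"pin":[(75,57),(255,45),(262,200),(78,208)],"knob":[(304,52),(489,51),(492,206),(306,208)],"nut":[(548,56),(725,37),(750,185),(571,208)]}
for k,v in C.items():
    P=np.array([at(p,110+a/2.75-.3,100+b/2.75-.3,.02)[:2] for a,b in v])
    c=P.mean(0); ex=(P[0]+P[1]-P[2]-P[3]); ey=(P[0]+P[3]-P[1]-P[2])
    yaw=np.arctan2(ex[1],ex[0]); yaw2=np.arctan2(-ey[0],ey[1]); 
    print(k,c.round(4),np.degrees([yaw,yaw2]).round(1),np.linalg.norm(ex)/2,np.linalg.norm(ey)/2)
    y=(yaw+yaw2)/2
    for s in (1,-1):
        o=np.array([-.028,.048*s]); print("  bay",s,(c+[np.cos(y)*o[0]-np.sin(y)*o[1],np.sin(y)*o[0]+np.cos(y)*o[1]]).round(4))
a=p["frame"][185:225,150:360,::-1]; cv2.imwrite('pics/mat.png',cv2.resize(a,None,fx=3.8,fy=3.8,interpolation=2))
q=grab_frame("side"); a=q["frame"][155:255,215:335,::-1]; cv2.imwrite('pics/side_mat.png',cv2.resize(a,None,fx=5.5,fy=5.5,interpolation=2))
E
```

```text
knob [337.2 199.3] 77 [ 0.4562 -0.2282] ax -148.1 [1.2  5.75]
nut [337.2 199.3] 77 [ 0.457  -0.2307] ax -148.1 [1.2  5.75]
pin [337.2 199.3] 77 [ 0.4571 -0.2311] ax -148.1 [1.2  5.75]
knob [298.7 205.9] 82 [ 0.4391 -0.1163] ax -167.9 [1.22 5.76]
nut [298.7 205.9] 82 [ 0.4397 -0.1176] ax -167.9 [1.22 5.76]
pin [298.7 205.9] 82 [ 0.4398 -0.1179] ax -167.9 [1.22 5.76]
knob [174.3 206.3] 142 [0.4431 0.2401] ax 59.1 [3.24 3.56]
nut [174.3 206.3] 142 [0.4437 0.2423] ax 59.1 [3.24 3.56]
pin [174.3 206.3] 142 [0.4438 0.2428] ax 59.1 [3.24 3.56]
knob [216.4 206.1] 135 [0.4419 0.1193] ax -138.7 [3.17 3.41]
nut [216.4 206.1] 135 [0.4426 0.1203] ax -138.7 [3.17 3.41]
pin [216.4 206.1] 135 [0.4427 0.1205] ax -138.7 [3.17 3.41]
knob [261.3 207.8] 81 [ 0.4352 -0.009 ] ax -160.5 [3.4  3.44]
nut [261.3 207.8] 81 [ 0.4357 -0.0093] ax -160.5 [3.4  3.44]
pin [261.3 207.8] 81 [ 0.4359 -0.0094] ax -160.5 [3.4  3.44]
pin [0.6199 0.2524] [2.4 2.1] 0.16565168595008944 0.1944107985798407
  bay 1 [0.5901 0.2993]
  bay -1 [0.5938 0.2034]
knob [0.614  0.0079] [ 0.  -0.4] 0.16753967911806605 0.1962320852498135
  bay 1 [0.5861 0.056 ]
  bay -1 [ 0.5858 -0.04  ]
nut [ 0.6192 -0.2597] [6.6 6.2] 0.16414192822349594 0.19386121699534886
  bay 1 [ 0.586  -0.2151]
  bay -1 [ 0.5968 -0.3105]
```

View pics/mat.png

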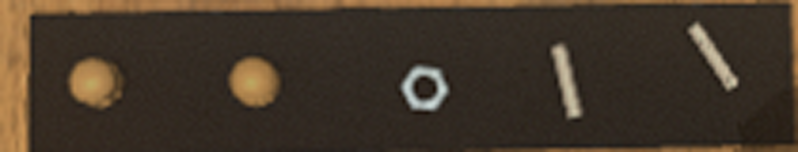

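View pics/side_mat.png

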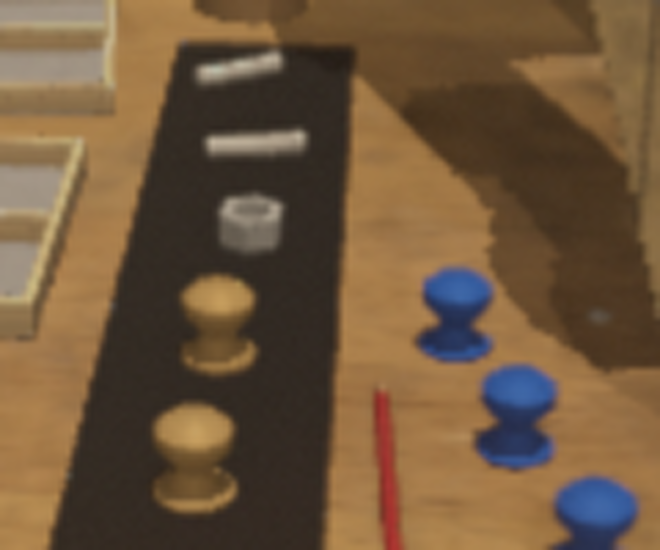

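```bash
cat > d.py <<'E'
import sys, numpy as np
from station import env
from scipy.spatial.transform import Rotation as R
o=env.get_obs(); r=R.from_quat(o["tcp_rot"]); x=r.as_matrix()[:,0]
print("t %.2f"%o["t"],o["eef_pos"].round(4),"yaw",np.degrees(np.arctan2(x[1],x[0])).round(1),"q",o["qpos"].round(2),"gap",round(o["finger_gap"],4))
for a in sys.argv[1:]:
    X,Y,Z,w=map(float,a.split(",")); w=np.radians(w)
    T=R.from_matrix(np.array([[np.cos(w),np.sin(w),0],[np.sin(w),-np.cos(w),0],[0,0,-1]]))
    print(a,"xyz",r.inv().apply(np.array([X,Y,Z])-o["eef_pos"]).round(4),"rot",(r.inv()*T).as_rotvec().round(4))
E
python3 d.py .42,-.29,.20,-58 .457,-.231,.07,-58 .457,-.231,.005,-58
```

```text
t 1.00 [ 0.2201 -0.585   0.2139] yaw -69.4 q [-1.31  0.49  1.35  0.    1.3  -0.1 ] gap 0.0912
.42,-.29,.20,-58 xyz [-0.2057 -0.291   0.0139] rot [-1.000e-04  0.000e+00 -1.987e-01]
.457,-.231,.07,-58 xyz [-0.2479 -0.3464  0.1439] rot [-1.000e-04  0.000e+00 -1.987e-01]
.457,-.231,.005,-58 xyz [-0.2479 -0.3464  0.2089] rot [-1.000e-04  0.000e+00 -1.987e-01]
```

Emit:
send_rows --plan '[{"xyz": [-0.2057,-0.291,0.0139],"rot": [0,0,-0.1987]},{"xyz": [-0.2057,-0.291,0.0139],"rot": [0,0,-0.1987]},{"xyz": [-0.2057,-0.291,0.0139],"rot": [0,0,-0.1987]},{"xyz": [-0.2057,-0.291,0.0139],"rot": [0,0,-0.1987]},{"xyz": [-0.2057,-0.291,0.0139],"rot": [0,0,-0.1987]},{"xyz": [-0.2057,-0.291,0.0139],"rot": [0,0,-0.1987]},{"xyz": [-0.2479,-0.3464,0.1439],"rot": [0,0,-0.1987]},{"xyz": [-0.2479,-0.3464,0.1439],"rot": [0,0,-0.1987]},{"xyz": [-0.2479,-0.3464,0.1439],"rot": [0,0,-0.1987]},{"xyz": [-0.2479,-0.3464,0.1439],"rot": [0,0,-0.1987]},{"xyz": [-0.2479,-0.3464,0.1439],"rot": [0,0,-0.1987]}]' --fingers 0.0 --squeeze 30

```text
t: 2.38
eef_pos: [0.4574, -0.2318, 0.071]
tcp_rot: [0.875, -0.485, 0.001, 0.0]
force: [0.0, -0.8, -0.3]
finger_gap: 0.0458
```

```bash
python3 d.py .457,-.231,.02,-58 .457,-.231,.005,-58 .457,-.231,.1,-58; python3 - <<'E'
from h import *
for n in ("top","side"):
    q=grab_frame(n); cv2.imwrite(f'pics/{n}1.png',q["frame"][:,:,::-1])
E
```

```text
t 2.38 [ 0.4574 -0.2318  0.071 ] yaw -58.0 q [-0.59  0.54  1.78 -0.    0.83  0.43] gap 0.0458
.457,-.231,.02,-58 xyz [-0.0009 -0.0001  0.051 ] rot [-0.0005 -0.0013 -0.0002]
.457,-.231,.005,-58 xyz [-0.0009 -0.0001  0.066 ] rot [-0.0005 -0.0013 -0.0002]
.457,-.231,.1,-58 xyz [-0.0008 -0.0001 -0.029 ] rot [-0.0005 -0.0013 -0.0002]
```

View pics/side1.png

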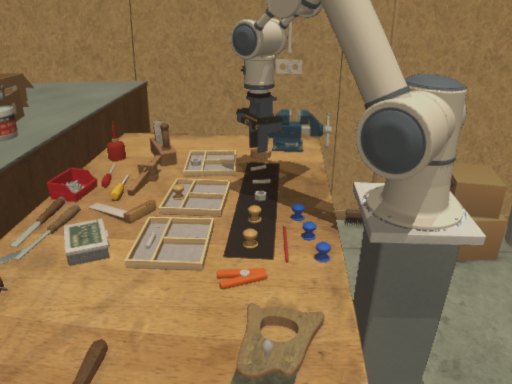

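Emit:
send_rows --plan '[{"xyz": [0,0,0.05],"rot": [0,0,0]},{"xyz": [0,0,0.06],"rot": [0,0,0]},{"xyz": [0,0,0.065],"rot": [0,0,0]},{"xyz": [0,0,0.065],"rot": [0,0,0]}]'

```text
t: 2.98
eef_pos: [0.4574, -0.2314, 0.0059]
tcp_rot: [0.875, -0.485, 0.001, 0.0]
force: [-1.0, -0.7, 0.3]
finger_gap: 0.0461
```

Emit:
send_rows --plan '[{"xyz": [0,0,0],"rot": [0,0,0]},{"xyz": [0,0,0],"rot": [0,0,0]},{"xyz": [0,0,0],"rot": [0,0,0]},{"xyz": [0,0,0],"rot": [0,0,0]},{"xyz": [0,0,0],"rot": [0,0,0]},{"xyz": [0,0,0],"rot": [0,0,0]},{"xyz": [0,0,-0.05],"rot": [0,0,0]},{"xyz": [0,0,-0.1],"rot": [0,0,0]},{"xyz": [0,0,-0.1],"rot": [0,0,0]}]' --fingers -1 --squeeze 30

```text
t: 4.1
eef_pos: [0.4586, -0.232, 0.1081]
tcp_rot: [0.875, -0.485, 0.003, 0.0]
force: [-0.3, -0.1, -0.9]
finger_gap: 0.0079
```

```bash
python3 d.py .594,.203,.105,2 .594,.203,.02,2 .594,.203,.0085,2; python3 - <<'E'
from h import *
for n in ("top","side"):
    q=grab_frame(n); a=q["frame"][:,:,::-1]
    if n=="side": a=cv2.resize(a[80:200,180:340],None,fx=4,fy=4,interpolation=2)
    cv2.imwrite(f'pics/{n}2.png',a)
E
```

```text
t 4.10 [ 0.4586 -0.232   0.1081] yaw -58.0 q [-0.58  0.48  1.74 -0.    0.92  0.43] gap 0.0079
.594,.203,.105,2 xyz [-0.2972 -0.3454  0.0024] rot [ 6.0000e-04 -6.0000e-03 -1.0471e+00]
.594,.203,.02,2 xyz [-0.2976 -0.3451  0.0874] rot [ 6.0000e-04 -6.0000e-03 -1.0471e+00]
.594,.203,.0085,2 xyz [-0.2977 -0.3451  0.0989] rot [ 6.0000e-04 -6.0000e-03 -1.0471e+00]
```

View pics/side2.png

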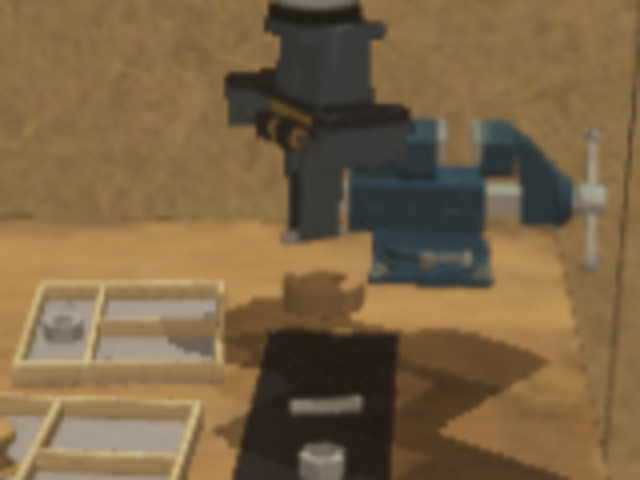

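Emit:
send_rows --plan '[{"xyz": [-0.2972,-0.3454,0],"rot": [0,0,-1.047]},{"xyz": [-0.2972,-0.3454,0],"rot": [0,0,-1.047]},{"xyz": [-0.2972,-0.3454,0],"rot": [0,0,-1.047]},{"xyz": [-0.2972,-0.3454,0],"rot": [0,0,-1.047]},{"xyz": [-0.2972,-0.3454,0],"rot": [0,0,-1.047]},{"xyz": [-0.2972,-0.3454,0],"rot": [0,0,-1.047]},{"xyz": [-0.2972,-0.3454,0],"rot": [0,0,-1.047]},{"xyz": [-0.2972,-0.3454,0],"rot": [0,0,-1.047]},{"xyz": [-0.2972,-0.3454,0.04],"rot": [0,0,-1.047]},{"xyz": [-0.2972,-0.3454,0.06],"rot": [0,0,-1.047]},{"xyz": [-0.2972,-0.3454,0.06],"rot": [0,0,-1.047]}]'

```text
t: 5.58
eef_pos: [0.5906, 0.2031, 0.0425]
tcp_rot: [1.0, 0.017, -0.002, 0.001]
force: [-0.9, 0.2, 1.0]
finger_gap: 0.0078
```

```bash
python3 d.py .594,.203,.0085,2;  python3 - <<'E'
from h import *
for n in ("top","side"):
    q=grab_frame(n); a=q["frame"][:,:,::-1]
    if n=="side": a=cv2.resize(a[130:280,100:300],None,fx=4,fy=4,interpolation=2)
    else: print(proj(q,[.594,.203,.03]))
    cv2.imwrite(f'pics/{n}3.png',a)
E
```

```text
t 5.58 [0.5906 0.2031 0.0425] yaw 2.0 q [ 0.24  0.69  1.5  -0.    0.95  0.2 ] gap 0.0078
.594,.203,.0085,2 xyz [0.0036 0.0002 0.034 ] rot [ 0.0011  0.0049 -0.0007]
[186.68141378 153.54632742]
```

View pics/side3.png

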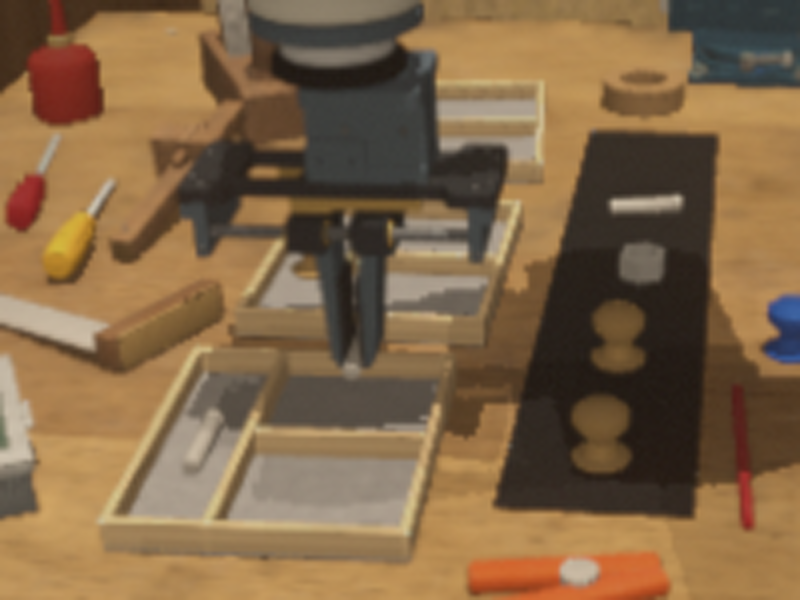

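Emit:
send_rows --plan '[{"xyz": [0.001,0,0.025],"rot": [0,0,0]},{"xyz": [0.001,0,0.035],"rot": [0,0,0]},{"xyz": [0.001,0,0.035],"rot": [0,0,0]},{"xyz": [0.001,0,0.035],"rot": [0,0,0]}]'

```text
t: 6.18
eef_pos: [0.5939, 0.2042, 0.0109]
tcp_rot: [1.0, 0.017, 0.001, -0.0]
force: [0.4, -0.3, -0.1]
finger_gap: 0.0076
```

Emit:
send_rows --plan '[{"xyz": [0,0,0.0022],"rot": [0,0,0]},{"xyz": [0,0,0.0022],"rot": [0,0,0]}]'

```text
t: 6.42
eef_pos: [0.5935, 0.2041, 0.008]
tcp_rot: [1.0, 0.017, 0.0, -0.0]
force: [0.1, 0.7, -0.3]
finger_gap: 0.0077
```

Emit:
send_rows --plan '[{"xyz": [0,0,0],"rot": [0,0,0]},{"xyz": [0,0,0],"rot": [0,0,0]},{"xyz": [0,0,0],"rot": [0,0,0]},{"xyz": [0,0,-0.05],"rot": [0,0,0]},{"xyz": [0,0,-0.08],"rot": [0,0,0]},{"xyz": [0,0,-0.08],"rot": [0,0,0]}]' --fingers -0.2

```text
t: 7.18
eef_pos: [0.5948, 0.2045, 0.0902]
tcp_rot: [1.0, 0.017, 0.002, -0.0]
force: [0.3, -0.5, -0.2]
finger_gap: 0.0363
```

```bash
python3 d.py .44,-.118,.09,-78 .44,-.118,.005,-78
```

```text
t 7.17 [0.5948 0.2045 0.0902] yaw 2.0 q [0.24 0.63 1.47 0.   1.04 0.2 ] gap 0.0363
.44,-.118,.09,-78 xyz [-0.1659  0.3169 -0.0007] rot [-0.0036 -0.0029  1.3961]
.44,-.118,.005,-78 xyz [-0.1663  0.317   0.0843] rot [-0.0036 -0.0029  1.3961]
```

Emit:
send_rows --plan '[{"xyz": [-0.1649,0.3165,0],"rot": [0,0,1.396]},{"xyz": [-0.1649,0.3165,0],"rot": [0,0,1.396]},{"xyz": [-0.1649,0.3165,0],"rot": [0,0,1.396]},{"xyz": [-0.1649,0.3165,0],"rot": [0,0,1.396]},{"xyz": [-0.1649,0.3165,0],"rot": [0,0,1.396]},{"xyz": [-0.1649,0.3165,0],"rot": [0,0,1.396]},{"xyz": [-0.1649,0.3165,0],"rot": [0,0,1.396]},{"xyz": [-0.1649,0.3165,0],"rot": [0,0,1.396]},{"xyz": [-0.1649,0.3165,0.03],"rot": [0,0,1.396]},{"xyz": [-0.1649,0.3165,0.03],"rot": [0,0,1.396]},{"xyz": [-0.1649,0.3165,0.03],"rot": [0,0,1.396]}]'

```text
t: 8.55
eef_pos: [0.4394, -0.1178, 0.058]
tcp_rot: [0.777, -0.629, -0.0, 0.0]
force: [-0.2, 0.8, 1.1]
finger_gap: 0.0366
```

```bash
python3 d.py .44,-.118,.005,-78; python3 - <<'E'
from h import *
q=grab_frame("top"); a=q["frame"][:,:,::-1]
cv2.imwrite('pics/top4.png',a)
q=grab_frame("side"); a=q["frame"][:,:,::-1]
cv2.imwrite('pics/side4.png',cv2.resize(a[130:280,100:300],None,fx=4,fy=4,interpolation=2))
E
```

```text
t 8.55 [ 0.4394 -0.1178  0.058 ] yaw -78.0 q [-0.39  0.51  1.92 -0.    0.71  0.97] gap 0.0366
.44,-.118,.005,-78 xyz [ 0.0003 -0.0005  0.053 ] rot [0.0006 0.0004 0.0003]
```

View pics/side4.png

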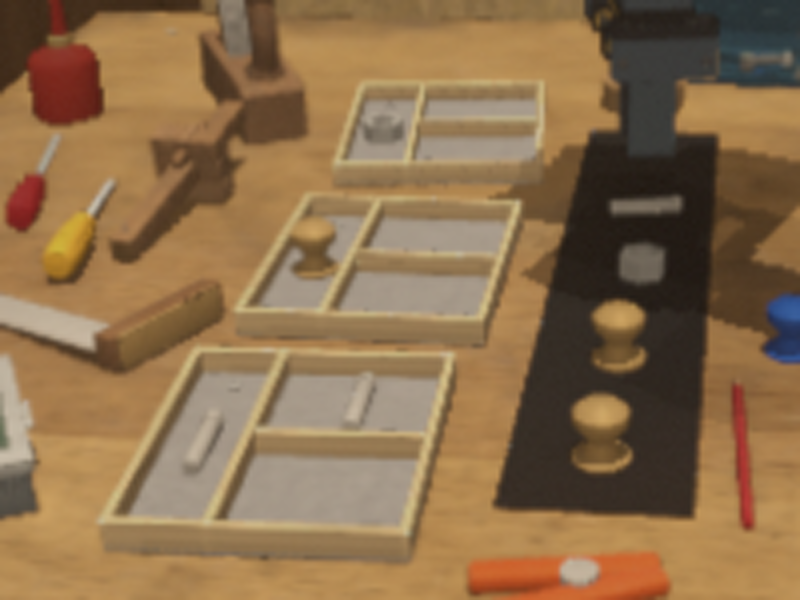

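View pics/top4.png

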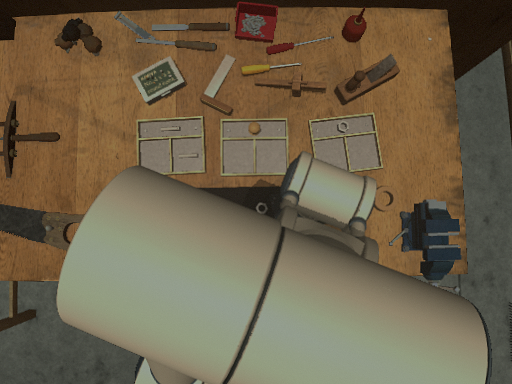

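Emit:
send_rows --plan '[{"xyz": [0,0,0.035],"rot": [0,0,0]},{"xyz": [0,0,0.05],"rot": [0,0,0]},{"xyz": [0,0,0.0525],"rot": [0,0,0]},{"xyz": [0,0,0.0525],"rot": [0,0,0]}]'

```text
t: 9.15
eef_pos: [0.4399, -0.118, 0.0059]
tcp_rot: [0.777, -0.629, 0.0, -0.0]
force: [-0.6, 0.6, -0.1]
finger_gap: 0.0366
```

Emit:
send_rows --plan '[{"xyz": [0,0,0],"rot": [0,0,0]},{"xyz": [0,0,0],"rot": [0,0,0]},{"xyz": [0,0,0],"rot": [0,0,0]},{"xyz": [0,0,0],"rot": [0,0,0]},{"xyz": [0,0,0],"rot": [0,0,0]},{"xyz": [0,0,-0.05],"rot": [0,0,0]},{"xyz": [0,0,-0.1],"rot": [0,0,0]},{"xyz": [0,0,-0.1],"rot": [0,0,0]}]' --fingers -1

```text
t: 10.15
eef_pos: [0.4413, -0.1186, 0.1082]
tcp_rot: [0.777, -0.629, 0.003, -0.001]
force: [0.1, 1.1, -0.6]
finger_gap: 0.0073
```

```bash
python3 d.py .590,.2985,.105,2
```

```text
t 10.15 [ 0.4413 -0.1186  0.1082] yaw -78.0 q [-0.39  0.41  1.88  0.    0.84  0.97] gap 0.0073
.590,.2985,.105,2 xyz [-0.377  -0.2322  0.0031] rot [-0.0017 -0.006  -1.3961]
```

Emit:
send_rows --plan '[{"xyz": [-0.3765,-0.233,0],"rot": [0,0,-1.396]},{"xyz": [-0.3765,-0.233,0],"rot": [0,0,-1.396]},{"xyz": [-0.3765,-0.233,0],"rot": [0,0,-1.396]},{"xyz": [-0.3765,-0.233,0],"rot": [0,0,-1.396]},{"xyz": [-0.3765,-0.233,0],"rot": [0,0,-1.396]},{"xyz": [-0.3765,-0.233,0],"rot": [0,0,-1.396]},{"xyz": [-0.3765,-0.233,0],"rot": [0,0,-1.396]},{"xyz": [-0.3765,-0.233,0],"rot": [0,0,-1.396]},{"xyz": [-0.3765,-0.233,0],"rot": [0,0,-1.396]},{"xyz": [-0.3765,-0.233,0.04],"rot": [0,0,-1.396]},{"xyz": [-0.3765,-0.233,0.06],"rot": [0,0,-1.396]},{"xyz": [-0.3765,-0.233,0.06],"rot": [0,0,-1.396]},{"xyz": [-0.3765,-0.233,0.06],"rot": [0,0,-1.396]}]'

```text
t: 11.78
eef_pos: [0.5896, 0.2984, 0.046]
tcp_rot: [1.0, 0.017, 0.0, -0.0]
force: [1.0, -0.4, -0.7]
finger_gap: 0.0076
```

```bash
python3 d.py .590,.2985,.008,2
```

```text
t 11.78 [0.5896 0.2984 0.046 ] yaw 1.9 q [ 0.38  0.72  1.41 -0.    1.01  0.35] gap 0.0076
.590,.2985,.008,2 xyz [ 0.0004 -0.0001  0.038 ] rot [-0.0002 -0.0006 -0.0019]
```

Emit:
send_rows --plan '[{"xyz": [0,0,0.025],"rot": [0,0,0]},{"xyz": [0,0,0.035],"rot": [0,0,0]},{"xyz": [0,0,0.0375],"rot": [0,0,0]},{"xyz": [0,0,0.0375],"rot": [0,0,0]},{"xyz": [0,0,0.0375],"rot": [0,0,0]}]'

```text
t: 12.4
eef_pos: [0.5896, 0.299, 0.0086]
tcp_rot: [1.0, 0.017, 0.0, -0.0]
force: [-0.5, -0.2, -0.6]
finger_gap: 0.0077
```

Emit:
send_rows --plan '[{"xyz": [0,0,0],"rot": [0,0,0]},{"xyz": [0,0,0],"rot": [0,0,0]},{"xyz": [0,0,0],"rot": [0,0,0]},{"xyz": [0,0,-0.05],"rot": [0,0,0]},{"xyz": [0,0,-0.08],"rot": [0,0,0]},{"xyz": [0,0,-0.08],"rot": [0,0,0]}]' --fingers -0.2

```text
t: 13.15
eef_pos: [0.5906, 0.2994, 0.0904]
tcp_rot: [1.0, 0.017, 0.002, -0.001]
force: [0.4, 1.2, -0.3]
finger_gap: 0.0365
```

```bash
python3 d.py .4357,-.0093,.09,0 ; python3 - <<'E'
from h import *
p=grab_frame("top")
a=p["frame"][110:235,120:320,::-1]; cv2.imwrite('pics/top5.png',cv2.resize(a,None,fx=4,fy=4,interpolation=2))
# nut hexagon fit: saved start picture
g=cv2.imread("pics/top0.png").max(2).astype(float)
f=192/np.tan(np.radians(p["fov_y"]/2))
from scipy.optimize import minimize
sub=g[196:220,249:275]
S=6
def model(c,yaw):
    im=np.zeros((sub.shape[0]*S,sub.shape[1]*S),np.uint8)
    def poly(z,off=0): 
        return np.array([proj(p,[c[0]+.0175*np.cos(yaw+k*np.pi/3),c[1]+.0175*np.sin(yaw+k*np.pi/3),z]) for k in range(6)])
    pts=((np.vstack([poly(.018),poly(.002)])-[249,196]+.5)*S*16).astype(np.int32)
    h=cv2.convexHull(pts); cv2.fillPoly(im,[h],255,shift=4)
    t=((poly(.018)-[249,196]+.5)*S)
    ctr=proj(p,[c[0],c[1],.018]); r=np.linalg.norm(proj(p,[c[0]+.009,c[1],.018])-ctr)*S
    cv2.circle(im,tuple(int(v) for v in (ctr-[249,196]+.5)*S*16),int(r*16),0,-1,shift=4)
    return cv2.resize(im,(sub.shape[1],sub.shape[0]),interpolation=cv2.INTER_AREA).astype(float)
best=[]
for y in range(0,60,3):
  for dx in np.arange(-.004,.0041,.001):
    for dy in np.arange(-.004,.0041,.001):
      m=cv2.GaussianBlur(model((.4357+dx,-.0093+dy),np.radians(y)),(0,0),.6).ravel()
      best.append((np.corrcoef(m,sub.ravel())[0,1],y,.4357+dx,-.0093+dy))
best.sort(reverse=True)
for b in best[:10]: print(np.round(b,4))
E
```

```text
t 13.15 [0.5906 0.2994 0.0904] yaw 2.0 q [0.38 0.67 1.38 0.   1.09 0.34] gap 0.0365
.4357,-.0093,.09,0 xyz [-0.1655  0.3032 -0.0008] rot [-0.0016 -0.0041  0.0347]
[ 9.752e-01  2.100e+01  4.357e-01 -9.300e-03]
[ 9.750e-01  2.400e+01  4.357e-01 -9.300e-03]
[ 9.746e-01  2.700e+01  4.357e-01 -9.300e-03]
[ 9.711e-01  3.000e+01  4.357e-01 -9.300e-03]
[ 9.711e-01  1.800e+01  4.357e-01 -9.300e-03]
[ 9.681e-01  3.300e+01  4.357e-01 -9.300e-03]
[ 9.668e-01  1.500e+01  4.357e-01 -9.300e-03]
[ 9.626e-01  3.600e+01  4.357e-01 -9.300e-03]
[ 9.620e-01  2.100e+01  4.367e-01 -9.300e-03]
[ 9.618e-01  1.200e+01  4.357e-01 -9.300e-03]
```

View pics/top5.png

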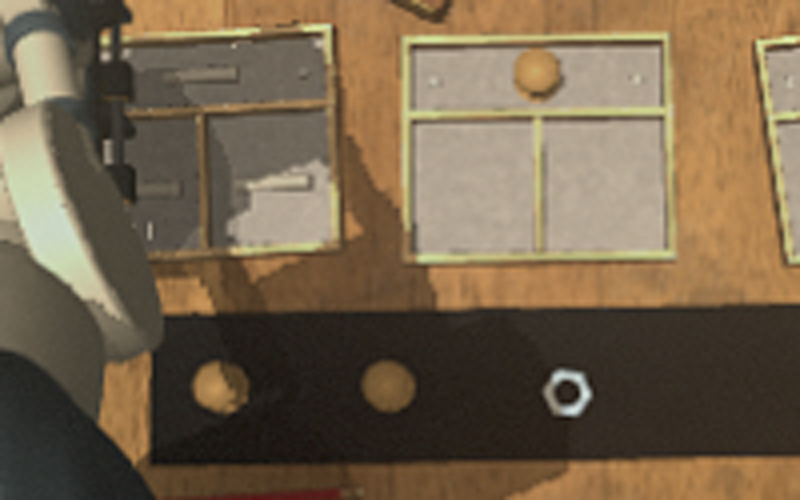

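Emit:
send_rows --plan '[{"xyz": [-0.1485,0.0546,0],"rot": [0,0,0.035]},{"xyz": [-0.1485,0.0546,0],"rot": [0,0,0.035]},{"xyz": [-0.1485,0.0546,0],"rot": [0,0,0.035]},{"xyz": [-0.1485,0.0546,0],"rot": [0,0,0.035]},{"xyz": [-0.1485,0.0546,0.02],"rot": [0,0,0.035]},{"xyz": [-0.1485,0.0546,0.02],"rot": [0,0,0.035]}]' --fingers 0.35

```text
t: 13.95
eef_pos: [0.4426, 0.239, 0.0665]
tcp_rot: [1.0, -0.0, -0.001, 0.0]
force: [0.4, -0.7, -0.1]
finger_gap: 0.0618
```

```bash
python3 d.py .443,.239,.006,0
```

```text
t 13.95 [0.4426 0.239  0.0665] yaw -0.0 q [ 0.38  0.53  1.8  -0.    0.81  0.38] gap 0.0618
.443,.239,.006,0 xyz [ 0.0006 -0.0001  0.0605] rot [ 0.0009  0.0021 -0.0004]
```

Emit:
send_rows --plan '[{"xyz": [0,0,0.035],"rot": [0,0,0]},{"xyz": [0,0,0.055],"rot": [0,0,0]},{"xyz": [0,0,0.0605],"rot": [0,0,0]},{"xyz": [0,0,0.0605],"rot": [0,0,0]}]'

```text
t: 14.45
eef_pos: [0.443, 0.2392, 0.0075]
tcp_rot: [1.0, -0.0, -0.0, 0.0]
force: [-0.8, 0.4, -0.2]
finger_gap: 0.0612
```

Emit:
send_rows --plan '[{"xyz": [0,0,0],"rot": [0,0,0]},{"xyz": [0,0,0],"rot": [0,0,0]},{"xyz": [0,0,0],"rot": [0,0,0]},{"xyz": [0,0,0],"rot": [0,0,0]},{"xyz": [0,0,0],"rot": [0,0,0]},{"xyz": [0,0,-0.03],"rot": [0,0,0]},{"xyz": [0,0,-0.07],"rot": [0,0,0]},{"xyz": [0,0,-0.07],"rot": [0,0,0]},{"xyz": [0,0,-0.07],"rot": [0,0,0]}]' --fingers -1

```text
t: 15.58
eef_pos: [0.4424, 0.239, 0.0769]
tcp_rot: [1.0, -0.0, -0.0, 0.0]
force: [-0.9, 0.3, -1.1]
finger_gap: 0.03
```

```bash
python3 d.py .586,.056,.077,0;  python3 - <<'E'
from h import *
q=grab_frame("side"); a=q["frame"][:,:,::-1]
cv2.imwrite('pics/side6.png',cv2.resize(a[130:280,150:350],None,fx=4,fy=4,interpolation=2))
E
```

```text
t 15.57 [0.4424 0.239  0.0769] yaw -0.0 q [ 0.38  0.52  1.79 -0.    0.83  0.38] gap 0.03
.586,.056,.077,0 xyz [ 1.436e-01  1.829e-01 -1.000e-04] rot [ 0.0001  0.0003 -0.0003]
```

View pics/side6.png

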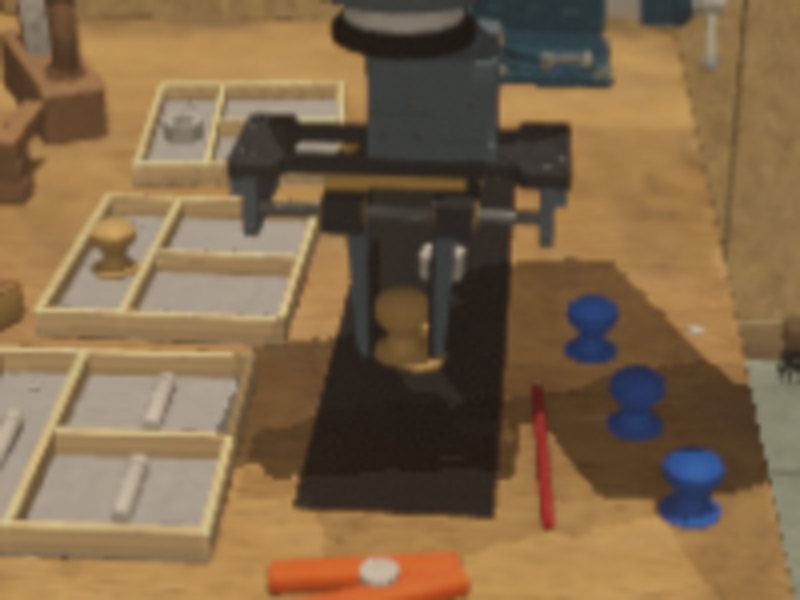

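```bash
python3 - <<'E'
from h import *
q=grab_frame("side"); a=q["frame"][:,:,::-1]
cv2.imwrite('pics/side7.png',cv2.resize(a[170:235,225:275],None,fx=9,fy=9,interpolation=cv2.INTER_CUBIC))
o=env.get_obs(); 
for P in ([.4424-.015,.239,.077],[.4424+.015,.239,.077],[.4424,.239,.077]): print(((proj(q,P)-[225,170])*9).round())
E
```

```text
[291. 411.]
[171. 406.]
[231. 409.]
```

View pics/side7.png

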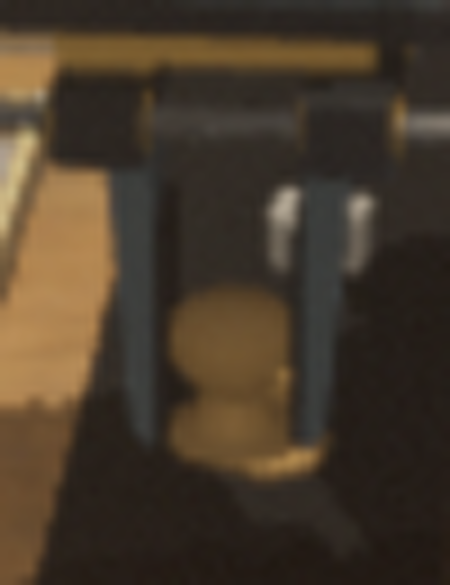

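Emit:
send_rows --plan '[{"xyz": [0,0,0.035],"rot": [0,0,0]},{"xyz": [0,0,0.055],"rot": [0,0,0]},{"xyz": [0,0,0.063],"rot": [0,0,0]},{"xyz": [0,0,0.065],"rot": [0,0,0]},{"xyz": [0,0,0.065],"rot": [0,0,0]}]'

```text
t: 16.3
eef_pos: [0.4429, 0.2392, 0.0126]
tcp_rot: [1.0, -0.0, 0.0, -0.0]
force: [0.1, -0.5, -0.8]
finger_gap: 0.0296
```

```bash
python3 - <<'E'
from h import *
q=grab_frame("side"); a=q["frame"][:,:,::-1]; print(env.get_obs()["force"])
cv2.imwrite('pics/side8.png',cv2.resize(a[195:260,225:285],None,fx=9,fy=9,interpolation=cv2.INTER_CUBIC))
E
```

```text
[ 0.30605558 -0.05637667 -0.35133277]
```

View pics/side8.png

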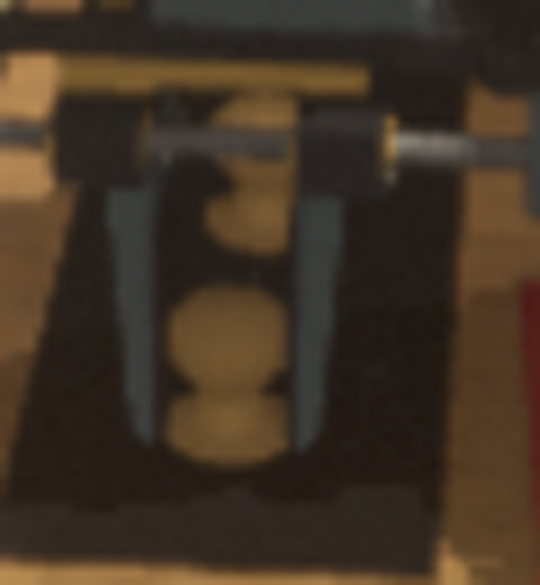

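Emit:
send_rows --plan '[{"xyz": [0,0,0.002],"rot": [0,0,0]},{"xyz": [0,0,0.002],"rot": [0,0,0]}]'

```text
t: 16.6
eef_pos: [0.4428, 0.2391, 0.0105]
tcp_rot: [1.0, -0.0, 0.0, -0.0]
force: [0.4, -0.1, -1.4]
finger_gap: 0.0297
```

```bash
python3 - <<'E'
from h import *
print([env.get_obs()["force"].round(2)])
E
```

```text
[array([ 0.37, -0.07, -1.42])]
```

Emit:
send_rows --plan '[{"xyz": [0,0,0.002],"rot": [0,0,0]},{"xyz": [0,0,0.002],"rot": [0,0,0]}]'

```text
t: 16.85
eef_pos: [0.4426, 0.2391, 0.0082]
tcp_rot: [1.0, -0.0, -0.0, 0.0]
force: [-0.7, -0.0, -0.9]
finger_gap: 0.0301
```

```bash
python3 - <<'E'
from h import *
q=grab_frame("side"); a=q["frame"][:,:,::-1]; print(env.get_obs()["force"].round(2))
cv2.imwrite('pics/side9.png',cv2.resize(a[195:260,225:285],None,fx=9,fy=9,interpolation=cv2.INTER_CUBIC))
E
```

```text
[-0.02 -0.47 -1.48]
```

View pics/side9.png

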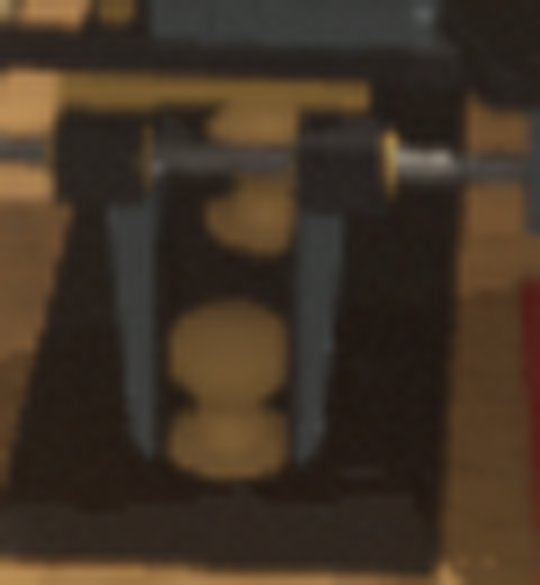

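Emit:
send_rows --plan '[{"xyz": [0,0,-0.03],"rot": [0,0,0]},{"xyz": [0,0,-0.03],"rot": [0,0,0]},{"xyz": [0,0,-0.03],"rot": [0,0,0]}]'

```text
t: 17.27
eef_pos: [0.4426, 0.239, 0.0381]
tcp_rot: [1.0, -0.0, 0.0, -0.0]
force: [-0.4, -0.1, -0.7]
finger_gap: 0.0297
```

```bash
python3 - <<'E'
from h import *
q=grab_frame("side"); a=q["frame"][:,:,::-1]; print(env.get_obs()["force"].round(2))
cv2.imwrite('pics/side10.png',cv2.resize(a[185:250,225:285],None,fx=9,fy=9,interpolation=cv2.INTER_CUBIC))
E
```

```text
[ 0.55 -0.57 -0.8 ]
```

View pics/side10.png

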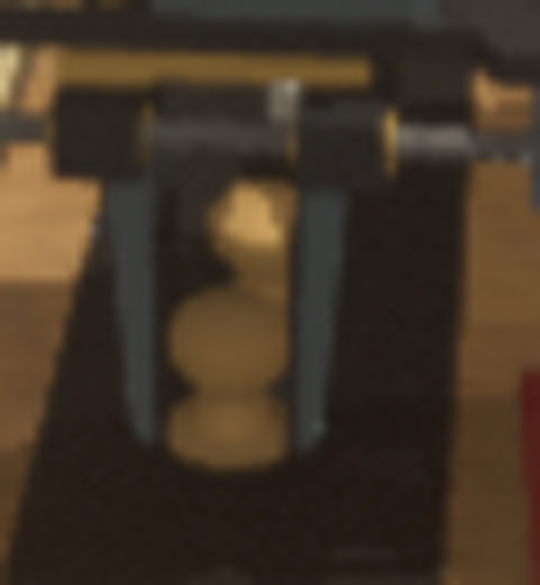

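Emit:
send_rows --plan '[{"xyz": [0,0,-0.045],"rot": [0,0,0]},{"xyz": [0.143,0.183,-0.045],"rot": [0,0,0]},{"xyz": [0.143,0.183,-0.045],"rot": [0,0,0]},{"xyz": [0.143,0.183,-0.045],"rot": [0,0,0]},{"xyz": [0.143,0.183,-0.045],"rot": [0,0,0]},{"xyz": [0.143,0.183,-0.045],"rot": [0,0,0]},{"xyz": [0.143,0.183,-0.015],"rot": [0,0,0]},{"xyz": [0.143,0.183,0.01],"rot": [0,0,0]},{"xyz": [0.143,0.183,0.01],"rot": [0,0,0]},{"xyz": [0.143,0.183,0.01],"rot": [0,0,0]}]'

```text
t: 18.58
eef_pos: [0.5856, 0.0565, 0.0288]
tcp_rot: [1.0, 0.0, -0.0, -0.0]
force: [-0.2, 0.7, -0.5]
finger_gap: 0.0299
```

```bash
python3 d.py .586,.056,.0095,0;  python3 - <<'E'
from h import *
q=grab_frame("side"); a=q["frame"][:,:,::-1]
cv2.imwrite('pics/side11.png',cv2.resize(a[130:230,150:280],None,fx=6,fy=6,interpolation=cv2.INTER_CUBIC))
E
```

```text
t 18.57 [0.5856 0.0565 0.0288] yaw 0.0 q [-0.01  0.67  1.61  0.    0.85 -0.01] gap 0.0299
.586,.056,.0095,0 xyz [0.0004 0.0005 0.0193] rot [-0.0001  0.      0.0002]
```

View pics/side11.png

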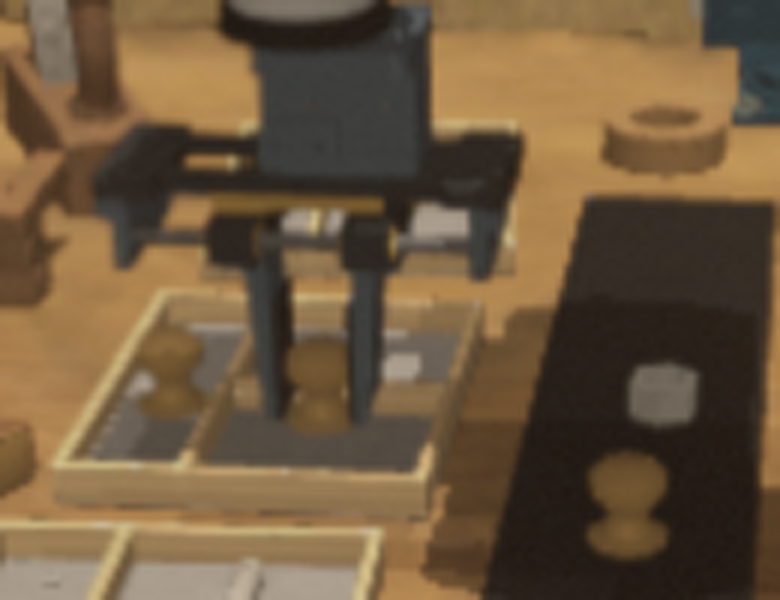

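Emit:
send_rows --plan '[{"xyz": [0,0,0.012],"rot": [0,0,0]},{"xyz": [0,0,0.018],"rot": [0,0,0]},{"xyz": [0,0,0.019],"rot": [0,0,0]},{"xyz": [0,0,0.019],"rot": [0,0,0]}]'

```text
t: 19.12
eef_pos: [0.5856, 0.0561, 0.0096]
tcp_rot: [1.0, -0.0, 0.0, -0.0]
force: [-2.3, 0.6, 10.3]
finger_gap: 0.0297
```

Emit:
send_rows --plan '[{"xyz": [0,0,0],"rot": [0,0,0]},{"xyz": [0,0,0],"rot": [0,0,0]},{"xyz": [0,0,0],"rot": [0,0,0]},{"xyz": [0,0,-0.05],"rot": [0,0,0]},{"xyz": [0,0,-0.08],"rot": [0,0,0]},{"xyz": [0,0,-0.08],"rot": [0,0,0]}]' --fingers 0.2

```text
t: 19.88
eef_pos: [0.587, 0.0561, 0.0915]
tcp_rot: [1.0, -0.0, 0.002, 0.0]
force: [-0.5, 0.0, -0.1]
finger_gap: 0.0549
```

```bash
python3 d.py .442,.1185,.067,0;  python3 - <<'E'
from h import *
q=grab_frame("side"); a=q["frame"][:,:,::-1]
cv2.imwrite('pics/side12.png',cv2.resize(a[130:230,150:280],None,fx=6,fy=6,interpolation=cv2.INTER_CUBIC))
E
```

```text
t 19.88 [0.587  0.0561 0.0915] yaw -0.0 q [-0.01  0.58  1.57  0.    0.98 -0.01] gap 0.0549
.442,.1185,.067,0 xyz [-0.1452 -0.0624  0.0239] rot [ 0.     -0.004  -0.0003]
```

View pics/side12.png

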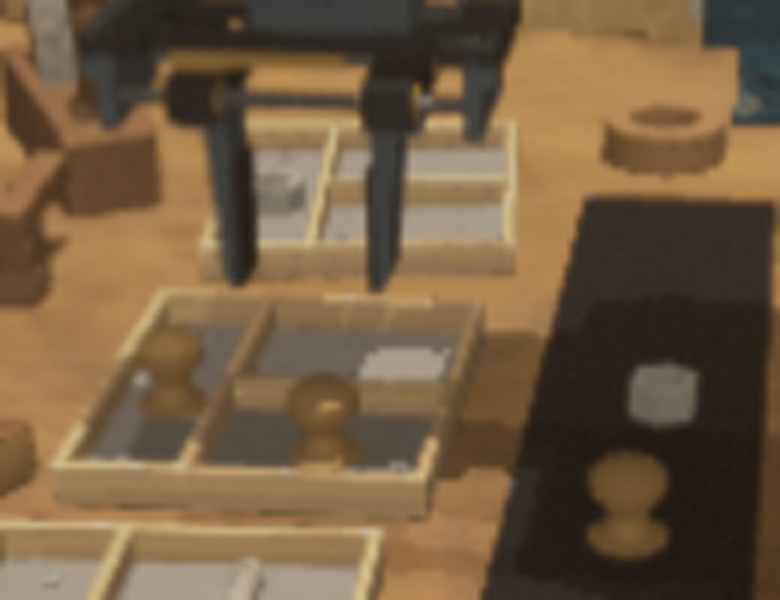

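Emit:
send_rows --plan '[{"xyz": [-0.144,-0.0625,0],"rot": [0,0,0]},{"xyz": [-0.144,-0.0625,0],"rot": [0,0,0]},{"xyz": [-0.144,-0.0625,0],"rot": [0,0,0]},{"xyz": [-0.144,-0.0625,0],"rot": [0,0,0]},{"xyz": [-0.144,-0.0625,0.022],"rot": [0,0,0]},{"xyz": [-0.144,-0.0625,0.022],"rot": [0,0,0]}]' --fingers 0.35

```text
t: 20.68
eef_pos: [0.4414, 0.1182, 0.066]
tcp_rot: [1.0, -0.0, -0.001, 0.0]
force: [-0.2, 0.0, -0.0]
finger_gap: 0.0616
```

```bash
python3 d.py .442,.1185,.006,0
```

```text
t 20.68 [0.4414 0.1182 0.066 ] yaw -0.0 q [ 0.13  0.49  1.91 -0.    0.74  0.13] gap 0.0616
.442,.1185,.006,0 xyz [ 0.0007 -0.0003  0.06  ] rot [ 0.0004  0.0025 -0.0006]
```

Emit:
send_rows --plan '[{"xyz": [0,0,0.035],"rot": [0,0,0]},{"xyz": [0,0,0.055],"rot": [0,0,0]},{"xyz": [0,0,0.06],"rot": [0,0,0]},{"xyz": [0,0,0.06],"rot": [0,0,0]}]'

```text
t: 21.18
eef_pos: [0.442, 0.1185, 0.0076]
tcp_rot: [1.0, -0.0, -0.0, 0.0]
force: [0.3, 0.0, 0.2]
finger_gap: 0.0613
```

Emit:
send_rows --plan '[{"xyz": [0,0,0],"rot": [0,0,0]},{"xyz": [0,0,0],"rot": [0,0,0]},{"xyz": [0,0,0],"rot": [0,0,0]},{"xyz": [0,0,0],"rot": [0,0,0]},{"xyz": [0,0,0],"rot": [0,0,0]},{"xyz": [0,0,-0.03],"rot": [0,0,0]},{"xyz": [0,0,-0.07],"rot": [0,0,0]},{"xyz": [0,0,-0.07],"rot": [0,0,0]},{"xyz": [0,0,-0.07],"rot": [0,0,0]}]' --fingers -1

```text
t: 22.3
eef_pos: [0.4414, 0.1185, 0.0769]
tcp_rot: [1.0, -0.0, -0.0, 0.0]
force: [0.1, 0.2, -1.0]
finger_gap: 0.0304
```

```bash
python3 d.py .5858,-.04,.077,0;  python3 - <<'E'
from h import *
q=grab_frame("side"); a=q["frame"][:,:,::-1]
cv2.imwrite('pics/side13.png',cv2.resize(a[130:230,200:330],None,fx=6,fy=6,interpolation=cv2.INTER_CUBIC))
E
```

```text
t 22.30 [0.4414 0.1185 0.0769] yaw -0.0 q [ 0.13  0.47  1.9  -0.    0.77  0.13] gap 0.0304
.5858,-.04,.077,0 xyz [ 1.444e-01  1.585e-01 -1.000e-04] rot [ 0.0001  0.0002 -0.0003]
```

View pics/side13.png

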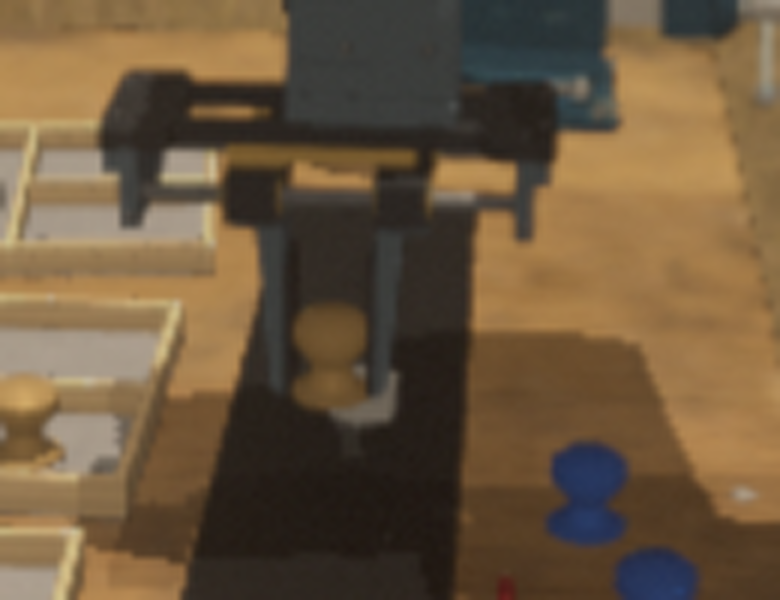

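Emit:
send_rows --plan '[{"xyz": [0.144,0.1585,0],"rot": [0,0,0]},{"xyz": [0.144,0.1585,0],"rot": [0,0,0]},{"xyz": [0.144,0.1585,0],"rot": [0,0,0]},{"xyz": [0.144,0.1585,0],"rot": [0,0,0]},{"xyz": [0.144,0.1585,0],"rot": [0,0,0]},{"xyz": [0.144,0.1585,0],"rot": [0,0,0]},{"xyz": [0.144,0.1585,0.03],"rot": [0,0,0]},{"xyz": [0.144,0.1585,0.05],"rot": [0,0,0]},{"xyz": [0.144,0.1585,0.05],"rot": [0,0,0]},{"xyz": [0.144,0.1585,0.05],"rot": [0,0,0]}]'

```text
t: 23.6
eef_pos: [0.5855, -0.0394, 0.0279]
tcp_rot: [1.0, 0.0, 0.0, -0.0]
force: [-0.4, 0.4, -1.5]
finger_gap: 0.0304
```

```bash
python3 d.py .5858,-.04,.0105,0
```

```text
t 23.60 [ 0.5855 -0.0394  0.0279] yaw 0.0 q [-0.17  0.67  1.62  0.    0.85 -0.17] gap 0.0304
.5858,-.04,.0105,0 xyz [0.0003 0.0006 0.0174] rot [-0.     -0.0001  0.0004]
```

Emit:
send_rows --plan '[{"xyz": [0,0,0.01],"rot": [0,0,0]},{"xyz": [0,0,0.016],"rot": [0,0,0]},{"xyz": [0,0,0.0175],"rot": [0,0,0]},{"xyz": [0,0,0.0175],"rot": [0,0,0]}]'

```text
t: 24.1
eef_pos: [0.5855, -0.04, 0.0098]
tcp_rot: [1.0, -0.0, -0.0, -0.0]
force: [-0.7, -0.2, -1.2]
finger_gap: 0.0301
```

Emit:
send_rows --plan '[{"xyz": [0,0,0],"rot": [0,0,0]},{"xyz": [0,0,0],"rot": [0,0,0]},{"xyz": [0,0,0],"rot": [0,0,0]},{"xyz": [0,0,-0.05],"rot": [0,0,0]},{"xyz": [0,0,-0.08],"rot": [0,0,0]},{"xyz": [0,0,-0.08],"rot": [0,0,0]}]' --fingers 0.2

```text
t: 24.85
eef_pos: [0.587, -0.0402, 0.0921]
tcp_rot: [1.0, -0.0, 0.002, 0.0]
force: [-0.3, -0.5, -1.1]
finger_gap: 0.0547
```

```bash
python3 d.py .4357,-.0093,.07,-6;  python3 - <<'E'
from h import *
q=grab_frame("side"); a=q["frame"][:,:,::-1]
cv2.imwrite('pics/side14.png',cv2.resize(a[130:230,150:280],None,fx=6,fy=6,interpolation=cv2.INTER_CUBIC))
E
```

```text
t 24.85 [ 0.587  -0.0402  0.0921] yaw -0.0 q [-0.17  0.58  1.57 -0.    0.98 -0.17] gap 0.0547
.4357,-.0093,.07,-6 xyz [-0.1514 -0.0309  0.0214] rot [ 0.0005 -0.0042  0.1044]
```

View pics/side14.png

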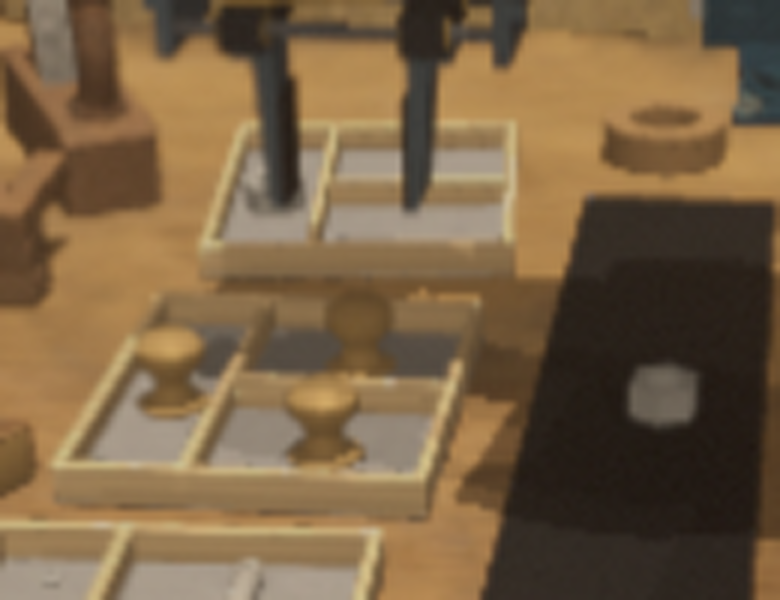

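Emit:
send_rows --plan '[{"xyz": [-0.1505,-0.0308,0],"rot": [0,0,0.105]},{"xyz": [-0.1505,-0.0308,0],"rot": [0,0,0.105]},{"xyz": [-0.1505,-0.0308,0],"rot": [0,0,0.105]},{"xyz": [-0.1505,-0.0308,0],"rot": [0,0,0.105]},{"xyz": [-0.1505,-0.0308,0.025],"rot": [0,0,0.105]},{"xyz": [-0.1505,-0.0308,0.04],"rot": [0,0,0.105]},{"xyz": [-0.1505,-0.0308,0.04],"rot": [0,0,0.105]}]' --fingers 0.2

```text
t: 25.78
eef_pos: [0.4353, -0.0092, 0.0487]
tcp_rot: [0.999, -0.053, -0.001, -0.0]
force: [0.4, 0.0, 0.7]
finger_gap: 0.0546
```

```bash
python3 d.py .4357,-.0093,.005,-6;  python3 - <<'E'
from h import *
q=grab_frame("side"); a=q["frame"][:,:,::-1]
cv2.imwrite('pics/side15.png',cv2.resize(a[130:230,200:330],None,fx=6,fy=6,interpolation=cv2.INTER_CUBIC))
E
```

```text
t 25.77 [ 0.4353 -0.0092  0.0487] yaw -6.0 q [-0.16  0.51  1.98  0.    0.66 -0.05] gap 0.0546
.4357,-.0093,.005,-6 xyz [0.0005 0.0001 0.0437] rot [-0.0001  0.002  -0.0007]
```

View pics/side15.png

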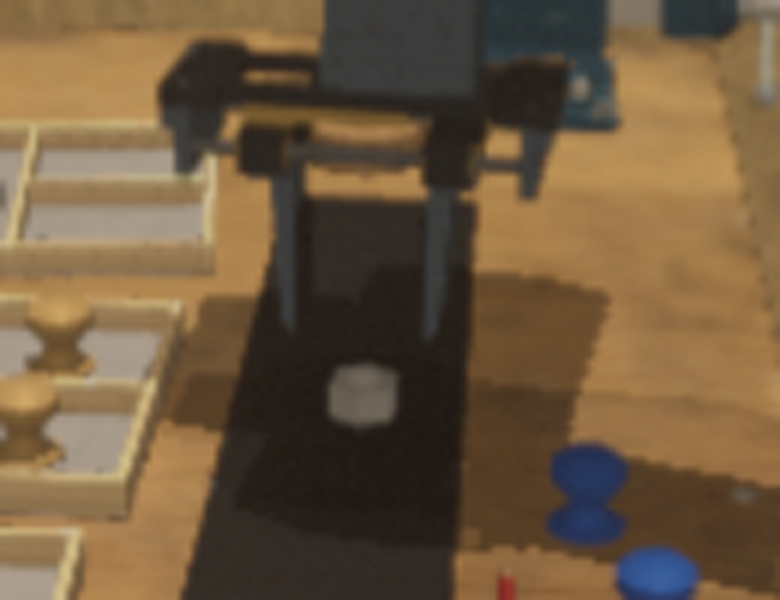

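Emit:
send_rows --plan '[{"xyz": [0,0,0.03],"rot": [0,0,0]},{"xyz": [0,0,0.042],"rot": [0,0,0]},{"xyz": [0,0,0.043],"rot": [0,0,0]},{"xyz": [0,0,0.043],"rot": [0,0,0]}]'

```text
t: 26.32
eef_pos: [0.4355, -0.0091, 0.0074]
tcp_rot: [0.999, -0.053, 0.0, 0.0]
force: [-0.3, -0.2, 0.2]
finger_gap: 0.0548
```

Emit:
send_rows --plan '[{"xyz": [0,0,0],"rot": [0,0,0]},{"xyz": [0,0,0],"rot": [0,0,0]},{"xyz": [0,0,0],"rot": [0,0,0]},{"xyz": [0,0,0],"rot": [0,0,0]},{"xyz": [0,0,0],"rot": [0,0,0]},{"xyz": [0,0,-0.03],"rot": [0,0,0]},{"xyz": [0,0,-0.07],"rot": [0,0,0]},{"xyz": [0,0,-0.07],"rot": [0,0,0]},{"xyz": [0,0,-0.07],"rot": [0,0,0]}]' --fingers -1

```text
t: 27.45
eef_pos: [0.4349, -0.0091, 0.0766]
tcp_rot: [0.999, -0.053, 0.0, 0.0]
force: [-0.8, 0.2, 0.2]
finger_gap: 0.0297
```

```bash
python3 d.py .586,-.2151,.076,6.4;  python3 - <<'E'
from h import *
q=grab_frame("side"); a=q["frame"][:,:,::-1]
cv2.imwrite('pics/side16.png',cv2.resize(a[130:230,200:330],None,fx=6,fy=6,interpolation=cv2.INTER_CUBIC))
E
```

```text
t 27.45 [ 0.4349 -0.0091  0.0766] yaw -6.0 q [-0.16  0.45  1.95 -0.    0.73 -0.05] gap 0.0297
.586,-.2151,.076,6.4 xyz [0.1719 0.189  0.0006] rot [ 0.    -0.    -0.217]
```

View pics/side16.png

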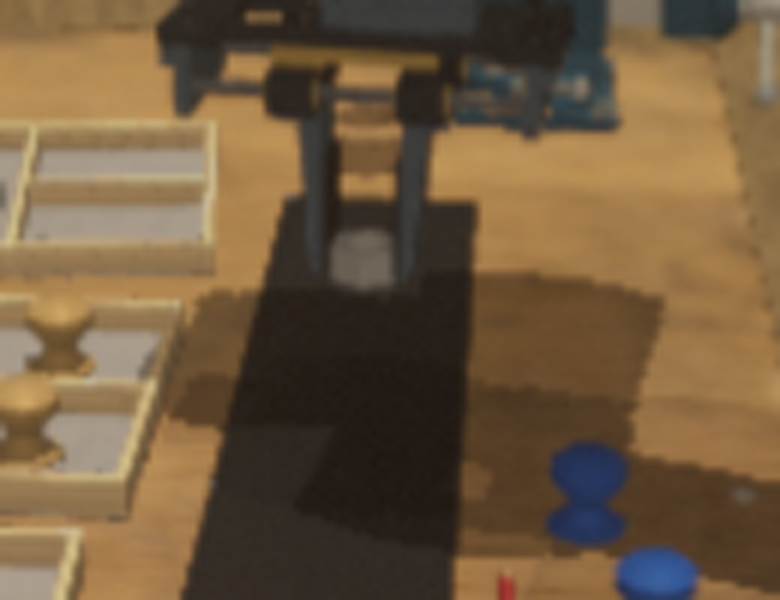

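Emit:
send_rows --plan '[{"xyz": [0.1719,0.189,0],"rot": [0,0,-0.217]},{"xyz": [0.1719,0.189,0],"rot": [0,0,-0.217]},{"xyz": [0.1719,0.189,0],"rot": [0,0,-0.217]},{"xyz": [0.1719,0.189,0],"rot": [0,0,-0.217]},{"xyz": [0.1719,0.189,0],"rot": [0,0,-0.217]},{"xyz": [0.1719,0.189,0],"rot": [0,0,-0.217]},{"xyz": [0.1719,0.189,0.03],"rot": [0,0,-0.217]},{"xyz": [0.1719,0.189,0.045],"rot": [0,0,-0.217]},{"xyz": [0.1719,0.189,0.045],"rot": [0,0,-0.217]},{"xyz": [0.1719,0.189,0.045],"rot": [0,0,-0.217]}]'

```text
t: 28.75
eef_pos: [0.5864, -0.2149, 0.0325]
tcp_rot: [0.998, 0.056, 0.0, 0.0]
force: [0.7, -0.6, -0.4]
finger_gap: 0.0297
```

```bash
python3 d.py .586,-.2151,.01,6.4
```

```text
t 28.75 [ 0.5864 -0.2149  0.0325] yaw 6.4 q [-0.45  0.7   1.52  0.    0.92 -0.56] gap 0.0297
.586,-.2151,.01,6.4 xyz [-0.0004  0.0002  0.0225] rot [ 0.0002 -0.0004  0.0003]
```

Emit:
send_rows --plan '[{"xyz": [0,0,0.014],"rot": [0,0,0]},{"xyz": [0,0,0.021],"rot": [0,0,0]},{"xyz": [0,0,0.0225],"rot": [0,0,0]},{"xyz": [0,0,0.0225],"rot": [0,0,0]}]'

```text
t: 29.25
eef_pos: [0.586, -0.2151, 0.0092]
tcp_rot: [0.998, 0.056, -0.0, -0.0]
force: [-0.0, 0.0, -0.2]
finger_gap: 0.0295
```

Emit:
send_rows --plan '[{"xyz": [0,0,0],"rot": [0,0,0]},{"xyz": [0,0,0],"rot": [0,0,0]},{"xyz": [0,0,0],"rot": [0,0,0]},{"xyz": [0,0,-0.05],"rot": [0,0,0]},{"xyz": [0,0,-0.1],"rot": [0,0,0]},{"xyz": [-0.05,0,-0.15],"rot": [0,0,0]},{"xyz": [-0.1,0,-0.2],"rot": [0,0,0]},{"xyz": [-0.16,0,-0.2],"rot": [0,0,0]},{"xyz": [-0.2,0,-0.2],"rot": [0,0,0]},{"xyz": [-0.2,0,-0.2],"rot": [0,0,0]}]' --fingers 0.2

```text
t: 30.5
eef_pos: [0.3847, -0.2372, 0.2098]
tcp_rot: [0.999, 0.055, -0.0, -0.0]
force: [0.4, 0.1, -0.5]
finger_gap: 0.0545
```

```bash
python3 d.py;  python3 - <<'E'
from h import *
for n in ("top","side"):
    q=grab_frame(n); a=q["frame"][:,:,::-1]
    c=a[90:240,110:400] if n=="top" else a[130:280,100:300]
    cv2.imwrite(f'pics/{n}17.png',cv2.resize(c,None,fx=2.75 if n=="top" else 4,fy=2.75 if n=="top" else 4,interpolation=cv2.INTER_CUBIC))
E
```

```text
t 30.50 [ 0.3847 -0.2372  0.2098] yaw 6.3 q [-0.68  0.26  1.76 -0.    1.13 -0.79] gap 0.0545
```

View pics/top17.png

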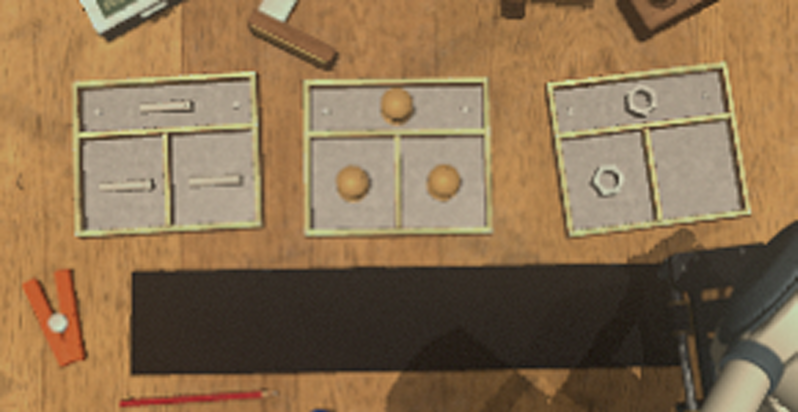

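View pics/side17.png

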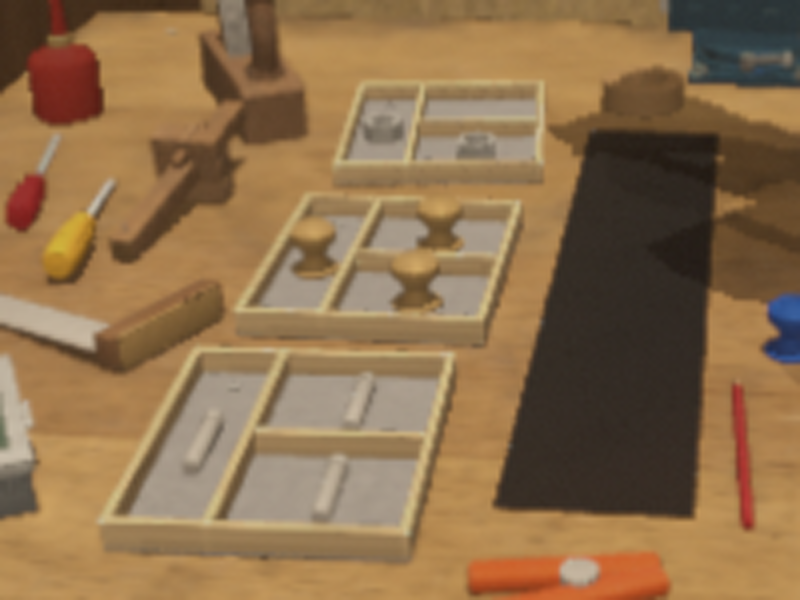

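All five fittings are in place: pins flat at crop positions (127,185) and (215,181), knobs upright at (352,182) and (443,182), and the nut flat at (606,180). The mat is empty and the arm is clear of everything, so I'm handing in.

```bash
python3 -c "
from station import workorder
print(workorder.finish_job())"
```

```text
the job is handed in; nothing more can be done
None
```

All five fittings are sorted, and the job was handed in at about 30.6 s.

- **Pins:** one in each bay of the left tray, lying flat.
- **Knobs:** one in each bay of the middle tray, upright on their feet.
- **Nut:** flat in the left bay of the right tray. The other bay is empty.

**Final check:** the last top and side pictures showed every piece in its bay, the mat empty and the arm clear. The side view still shows the tape roll, and both views the clamp, with no sign of having moved. The highest force I read was about 10 N, when the first knob touched the tray floor.

**Disagreements along the way:**
- **Detectors:** they missed the nut and one pin in both views, and each tray in one view or the other. They also gave false hits on the tape and the clamp. I measured from the image by brightness and calibration instead.
- **Knob width:** the fingers closed to about 30 mm on the knobs, where 32–35 mm was listed. The first knob also looked tilted when lifted. I lowered it, lifted it again and looked more closely, and it was upright; the apparent tilt was the second knob showing behind it.

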